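# Zero the read-out, then draw the spring slide to the red rider and hold it

## Robot

A 6-joint arm with a two-finger parallel gripper is mounted at the origin on a cart in front of the work surface, level with it; the furniture and walls round the work are solid. World frame = base frame: x ahead of the robot, y to its left, z up, the work surface at z = 0. Lengths are in m, angles in degrees, forces in N, time in s.
With the tool pointing down it reaches from about 0.25 to 0.725 m from the base axis. Payload 9.7 kg.
Tool frame: the origin (TCP) lies at the very end of the fingers, on their centre line; the grasp point (between the pads) lies 19 mm behind it; z points along the fingers, y is the direction in which the jaws open and shut (so a half turn about z gives the same grasp; the last joint's range is limited). The gripper opens to 85 mm and grips with 20 to 120 N. Pads are 22 mm wide; open, the fingers measure 114 mm over their backs; the gripper's body (76 mm by 85 mm) begins 54 mm behind the grasp point. The pads swing forward as they close: fully open they stand 13 mm farther back than shut.
Start: joints at [-74.943, 4.979, 10.078, 95.1, 0, 90], TCP at [0.143, -0.531, 0.231] pointing down, gripper open.
Joint ranges: [-179.16, 179.16], [-48.56, 103.87], [-65.8, 70.77], [-126.05, 130.52], [-82.76, 87.17], [-180, 180]. Speed limits (degrees/s): [127.2, 127.2, 147.25, 180, 180, 180].

## Interface

Orientations are given as [roll, pitch, yaw] about the fixed x, y, z axes, in that order (R = Rz(yaw) Ry(pitch) Rx(roll)).
In Python, from workcell import bot gives the robot as it stands.
- The arm moves only by the shell command python3 -m pendant 'ROWS' [FORCE]. ROWS is JSON, a list that holds one entry, the list of rows, each a list of 7 numbers: the shift along the tool's x, y, z in cm, then the turn, a rotation vector about the tool's x, y, z in rad, then the opening in per cent of the stroke, from 0 (shut) to 100 (fully open). In form: [[[dx, dy, dz, ax, ay, az, gripper], ...]]. A call has 1 to 5 rows; each row shifts and turns the pose as measured when the row begins, along the tool's axes as they then stand; what a row does not reach is not made up. A row lasts 1/12 s, in which the tool goes at most 41.7 mm and 7.16 degrees, less where a joint would pass 70% of its speed; a pose out of reach is approached as far as the arm can. A call with a gripper value outside its range is refused whole. The fingers move at their own pace and stop on an object; FORCE is the grip in N (left out, the last holds). Time passes only in rows, so rows that do not move let the fingers close. It gives the time, the measured TCP pose, the force and the opening at its end, in the units of the state.
- bot.get_obs(): the state, without advancing time (a new reading comes with each control period).
- bot.camera(name): name is "scene" or "top" or "wrist"; returns the picture (420x560x3 uint8, red, green, blue); there is no depth.
- bot.get_calibration(name): a dict with "intrinsics" (3x3 intrinsics, pixels), "pose" (4x4, takes a point from camera to world coordinates); the wrist camera has in their place "T_tool_cam" (4x4, takes a point from camera to tool coordinates, whose origin is the TCP and whose axes are the flange's). Camera axes: x right, y down, z forward; pixel columns grow to the right and rows downward; lengths in m; the calibration is good to about 2 mm. The wrist camera is an equidistant fisheye: a pixel r from the principal point sees the ray r / f radians off the axis. A picture is of the moment at which its call begins: read the wrist's pose just before it. get_calibration takes no time and is no camera call.
- bot.job_done(): hands the job in, once; it reports no verdict.
Trained networks look in the newest picture that a camera, given by its name, has taken for a name from the list of things; names that differ only in an ending like _2 or _b are one class to them, and where a whole thing is asked for, a point or a joint stands for the part that bears it (a point fixed in the world has none). Each returns a list of dicts, best first, with "confidence" (0 to 1); they miss things now and then, are a little off and sometimes report something else, mostly with a low value. They report only what shows in the picture. A call takes as long as a camera call.
- bot.masks_of(camera, thing): "pixels" (420x560 bool, what is visible of it) and "extent" ([left, top, right, bottom] in pixels, round what is visible of it).
- bot.mark_of(camera, thing): "uv" ([column, row] in pixels: a listed point, or the origin of a listed thing).
The state is a dict: "time": time; "q": joint angles; "qd": joint speeds; "joint_efforts": joint torques, N m; "ee_pos": TCP position; "tcp_rot": TCP orientation; "wrist_force": force on the tool from outside, world axes, zero at the start; "torque": the same for the moment, N m; "opening": finger opening in m.
Only numpy, scipy, OpenCV 4.12 (cv2) and the standard library are available. Lean on these libraries where they do the work, as an engineer would, in place of code of your own. Each camera call takes 0.05 s, during which the arm holds its last target. There are 200 camera calls.

## Task

Zero the read-out first: twist the spring-return knob on the grey console clockwise as far as it goes, then let go so it springs back on its own. Then draw the spring-loaded slide out of its blue tube by its black grip until its yellow pointer is level with the red rider on the scale (not the green one), never letting the slide snap back, and finish still holding it there for the reading. Leave the glassware round about where it stands.

Things in the scene. Friction and masses are not known exactly. Their poses are not given: they have to be found in the camera images.
- spring_bench: Fixed bench: grey base plate 460 mm long, 115 wide, 10 thick, guide rail, white scale with 10 mm ticks and, at its far left end, a blue tube with the spring inside (top 58 mm above the table). Origin: on the table under the rail, 80 mm along -x from the resting slide; x along the rail toward the tube, z up; scale on the -y side. Black end stop, 40 mm tall, at x = -0.124.
- slide (a joint): Draw of the slide along the bench's -x (away from the tube), m: 0 at rest against the tube, 0.17 at the end stop. The spring pulls it back with about 3 N at rest, growing by 0.4 N per cm (about 9 N at 0.14); it flies back if let go. Moving mass about 0.25 kg.
- slide_grip (a point): Middle of the slide's upright black grip, 87 mm above the table: the point to grasp. The grip is 22 mm thick along the bench's x, 40 mm wide across it, from 44 to 108 mm above the table, rounded edges; its faces are square to the bench. Axes as the bench's. Moves with the slide.
- slide_pointer (a point): Tip of the slide's yellow pointer, a 5 mm wide finger 24 mm above the table sticking out to the bench's -y side, 57 mm from the rail's middle and at the same x as slide_grip. Moves with the slide.
- red_rider: Red rider fixed on the scale, 16 mm along the rail and across, 18 mm tall with a thin vane toward the pointer: the mark. Origin: centre of its underside, in line with its vane; axes as the bench's. It stands where the pointer comes at a draw of 0.05 to 0.14; it may be the nearer or the farther of the two riders.
- green_rider: Green rider of the same form, the mark of another reading: not to be used. Origin and axes as the red one's.
- console: Fixed grey read-out console 96 x 76 x 45 mm with a dark green window on its half away from the robot and the black knob on the other half, either left or right of the bench. Origin: centre of its underside; z up.
- zero_knob (a joint): Turn of the knob, rad: 0 at rest, grows clockwise seen from above to its stop at 1.1. A spring returns it (0.03 N m at rest, 0.1 N m at the stop).
- knob_grip (a point): On the knob's axis, 65 mm above the table: the point to grasp. The knob is a black bar 14 mm thick, 44 mm long, rising to 31 mm above the console's top (76 mm above the table) on a disc 48 mm across and 6 mm high. The bar lies along this point's y axis and turns with the knob; z up.
- conical_flask: Small loose conical glass flask, 61 mm across, 78 mm tall, left or right of the bench where the console is not; leave it. Origin: centre of its underside.
- brown_bottle: Loose brown bottle with a red stopper, 70 mm across, 142 mm tall, behind the bench; leave it. Origin: centre of its underside.
- measuring_cylinder: Loose measuring cylinder, foot 48 mm, 136 mm tall, at the far left; leave it. Origin: centre of its underside.

How it is judged:
By the outcome, as a careful person would: the job done as asked, in the order asked, and still so for the second after the job is handed in, while the arm keeps its last pose, push and grip.
It also fails if it takes over 45 s, if anything falls off the work surface, if the arm or the gripper's body presses on something with over 40 N, if the wrist force passes 120 N, or if a joint passes its speed limit or range.

## Working session

There is one attempt and no reset: what is moved stays moved. The work goes in short steps, Python scripts to look and compute and a shell command to move; the robot and the scene stay as the last step left them, time stands still between calls to the robot, and variables do not carry over. Pictures are saved under pics/ and viewed, about 8 in all and at most 12, crops included, and the job is handed in when it is done.

```bash
mkdir -p pics; cat > h.py <<'E'
import numpy as np,cv2
from scipy.spatial.transform import Rotation as R
from workcell import bot
def snap(c,f=None):
    o=bot.get_obs(); im=bot.camera(c)
    if f: cv2.imwrite('pics/'+f,im[:,:,::-1])
    return o,im
def toolpose(o):
    T=np.eye(4);T[:3,:3]=R.from_euler('xyz',o['tcp_rot'],degrees=True).as_matrix();T[:3,3]=o['ee_pos'];return T
def ray(c,uv,o=None):
    k=bot.get_calibration(c);K=np.array(k['intrinsics'])
    x=(uv[0]-K[0,2])/K[0,0];y=(uv[1]-K[1,2])/K[1,1]
    if c=='wrist':
        r=np.hypot(x,y);d=np.array([np.sin(r)*x/r,np.sin(r)*y/r,np.cos(r)]);P=toolpose(o)@np.array(k['T_tool_cam'])
    else:
        d=np.array([x,y,1.]);P=np.array(k['pose'])
    d=P[:3,:3]@d;return P[:3,3],d/np.linalg.norm(d)
def atz(p,d,z): return p+d*(z-p[2])/d[2]
def tri(rays):
    A=sum(np.eye(3)-np.outer(d,d) for p,d in rays);b=sum((np.eye(3)-np.outer(d,d))@p for p,d in rays)
    x=np.linalg.solve(A,b);return x,max(np.linalg.norm((np.eye(3)-np.outer(d,d))@(x-p)) for p,d in rays)
E
python3 - <<'E'
from h import *
np.set_printoptions(precision=4,suppress=True)
o,_=snap('scene','s1.png');snap('top','t1.png');snap('wrist','w1.png')
print(o['time'],o['ee_pos'],o['tcp_rot'],o['opening'],bot.get_calibration('wrist'))
Z=dict(spring_bench=0,slide_grip=.087,slide_pointer=.024,red_rider=None,green_rider=None,console=0,knob_grip=.065,conical_flask=0,brown_bottle=0,measuring_cylinder=0)
for n,z in Z.items():
    rs=[]
    for c in('scene','top'):
        m=bot.mark_of(c,n)
        for k in m[:2]: print(n,c,np.round(k['uv'],1),round(k['confidence'],2),atz(*ray(c,k['uv']),z or .01))
        if m: rs.append(ray(c,m[0]['uv']))
    if len(rs)==2: print('   tri',*tri(rs))
E
python3 -c "
import cv2,numpy as np
a=cv2.imread('pics/s1.png');b=cv2.imread('pics/t1.png')
cv2.imwrite('pics/st1.png',cv2.resize(np.hstack([a,b]),(800,300),interpolation=cv2.INTER_AREA))"
```

```text
0.0 [ 0.1428 -0.5309  0.2306] [-179.9197    0.0005   15.0576] 0.08501267795895784 {'intrinsics': array([[325.1923,   0.    , 275.6621],
       [  0.    , 325.1923, 204.9878],
       [  0.    ,   0.    ,   1.    ]]), 'T_tool_cam': array([[-0.0001, -0.9544, -0.2985,  0.0764],
       [ 1.    , -0.0001, -0.0001, -0.0004],
       [ 0.0001, -0.2985,  0.9544, -0.1423],
       [ 0.    ,  0.    ,  0.    ,  1.    ]])}
spring_bench scene [322.6 222.1] 0.76 [0.5303 0.0581 0.01  ]
spring_bench top [313.2 234.6] 0.94 [0.5408 0.0575 0.01  ]
   tri [ 0.5411  0.0545 -0.0023] 0.002911619258268858
slide_grip scene [293.9 202.1] 0.59 [0.5692 0.1293 0.087 ]
slide_grip top [290.7 214.2] 0.77 [0.5923 0.1295 0.087 ]
slide_grip top [335.5 224.3] 0.38 [ 0.5581 -0.0071  0.087 ]
   tri [0.5936 0.1237 0.0627] 0.00666537163561129
slide_pointer scene [329.5 201. ] 0.45 [0.5808 0.0085 0.024 ]
slide_pointer scene [315.2 203.3] 0.24 [0.5907 0.0494 0.024 ]
slide_pointer top [298.2 206.3] 0.6 [0.6315 0.1038 0.024 ]
   tri [0.5849 0.0672 0.0695] 0.05191882028433597
red_rider scene [317.1 202.7] 0.45 [0.6015 0.0365 0.01 
[... 525 characters left out ...]
 top [407.2 217. ] 0.68 [ 0.5815 -0.2337  0.065 ]
   tri [ 0.5813 -0.228   0.0769] 0.0035315482541174495
conical_flask scene [284.7 277.7] 0.78 [0.4101 0.2343 0.01  ]
conical_flask scene [316.7 201. ] 0.64 [0.6079 0.0343 0.01  ]
conical_flask top [260.3 276.1] 0.51 [0.4111 0.2282 0.01  ]
   tri [0.413  0.2304 0.0031] 0.0022145741359053954
brown_bottle scene [254.8 177.2] 0.87 [0.7755 0.1549 0.01  ]
brown_bottle top [284.2 164. ] 0.79 [0.7792 0.1462 0.01  ]
   tri [ 0.7843  0.1484 -0.0011] 0.002743471802679727
measuring_cylinder scene [147.7 312.6] 0.69 [0.4632 0.5721 0.01  ]
measuring_cylinder top [152.6 259. ] 0.78 [0.4714 0.5702 0.01  ]
   tri [ 0.4728  0.5729 -0.0036] 0.000840993886855021
```

View pics/s1.png

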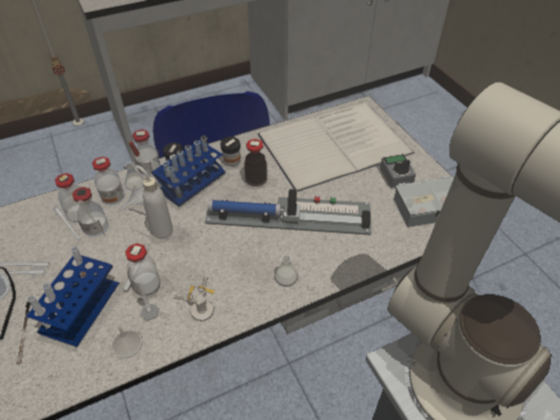

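View pics/t1.png

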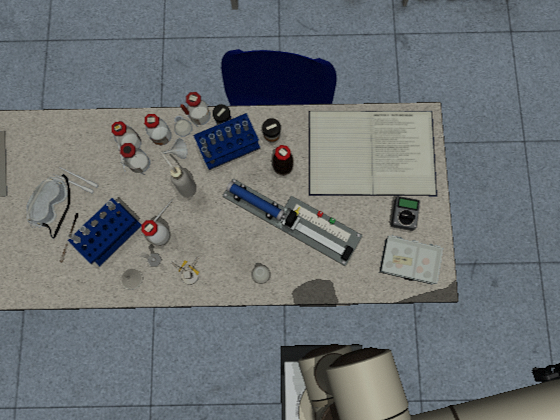

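The scene shows the bench lying diagonally, with the scale on the far side. The console is at about (400,165) scene / (405,213) top, and the riders are at (317,200) red and (332,200) green in scene. I'll go toward the console for a close look.

```bash
python3 -m pendant '[[[3.7,-1.5,0,0,0,0,100],[3.7,-1.5,0,0,0,0,100],[3.7,-1.5,0,0,0,0,100],[3.7,-1.5,0,0,0,0,100],[3.7,-1.5,0,0,0,0,100]]]'; python3 -m pendant '[[[3.7,-1.5,0,0,0,0,100],[3.7,-1.5,0,0,0,0,100],[3.7,-1.5,0,0,0,0,100],[3.7,-1.5,0,0,0,0,100],[0,0,0,0,0,0,100]]]'
```

```text
time: 1.57
ee_pos: [0.3018, -0.4111, 0.2298]
tcp_rot: [180.0, 0.1, 14.3]
wrist_force: [-0.0, -0.1, -0.2]
opening: 0.0851
time: 1.98
ee_pos: [0.4394, -0.3067, 0.2299]
tcp_rot: [179.9, -0.1, 14.6]
wrist_force: [0.2, -1.1, 0.3]
opening: 0.0854
```

```bash
cat > look.py <<'E'
from h import *
import sys
np.set_printoptions(precision=4,suppress=True)
# usage: look.py pic thing:z ...
o,im=snap('wrist',sys.argv[1]); print(o['time'],o['ee_pos'],o['tcp_rot'],o['wrist_force'],o['opening'])
for a in sys.argv[2:]:
    n,z=a.split(':')
    for k in bot.mark_of('wrist',n)[:2]:
        p,d=ray('wrist',k['uv'],o);print(n,np.round(k['uv'],1),round(k['confidence'],2),atz(p,d,float(z)),'ray',p,d)
E
python3 look.py w2.png knob_grip:.065 console:0 red_rider:.0 green_rider:.0 slide_grip:.087
```

```text
1.9833 [ 0.4394 -0.3067  0.2299] [179.9389  -0.0557  14.5502] [ 0.1761 -1.0982  0.2523] 0.08544049339495294
knob_grip [236.5  20.8] 0.91 [ 0.5854 -0.2309  0.065 ] ray [ 0.5131 -0.287   0.3723] [ 0.2252  0.175  -0.9585]
console [251.3  23.3] 0.82 [ 0.6013 -0.2363  0.    ] ray [ 0.5131 -0.287   0.3723] [ 0.2283  0.1316 -0.9646]
green_rider [68.8 13.2] 0.5 [0.5867 0.0102 0.    ] ray [ 0.5131 -0.287   0.3723] [ 0.1527  0.6166 -0.7723]
```

View pics/w2.png

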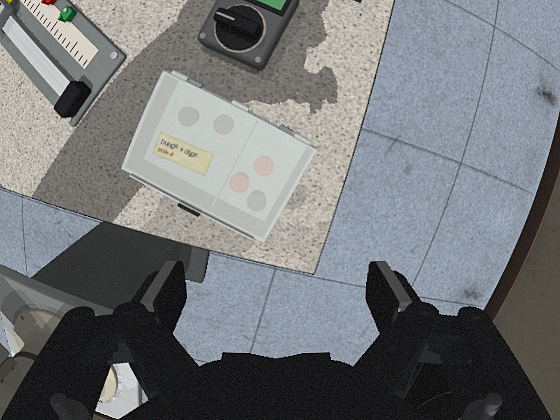

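The knob is at (236,21), with its bar nearly horizontal in the image from about (218,14) to (258,27). The jaws need about a 90° turn.

```bash
python3 - <<'E'
from h import *
import json
o=bot.get_obs();print(np.round(o['q'],1))
a=atz(*ray('wrist',(218,14),o),.076);b=atz(*ray('wrist',(258,27),o),.076);print(a,b,np.degrees(np.arctan2(*(b-a)[[1,0]])))
E
```

```text
[-3.560e+01  2.700e+00  7.600e+00  9.480e+01 -1.000e-01  1.302e+02]
[ 0.5813783  -0.22046711  0.076     ] [ 0.57630212 -0.25933165  0.076     ] -97.44140521193808
```

```bash
python3 -m pendant '[[[3.9,-0.9,0,0,0,0,100],[3.9,-0.9,0,0,0,0,100],[3.9,-0.9,0,0,0,0,100],[3.9,-0.9,0,0,0,0,100],[0,0,0,0,0,-0.12,100]]]'; python3 -m pendant '[[[0,0,0,0,0,-0.12,100],[0,0,0,0,0,-0.12,100],[0,0,0,0,0,-0.12,100],[0,0,0,0,0,-0.12,100],[0,0,0,0,0,-0.12,100]]]';python3 -m pendant '[[[0,0,0,0,0,-0.12,100],[0,0,0,0,0,-0.12,100],[0,0,0,0,0,-0.12,100],[0,0,0,0,0,-0.12,100],[0,0,0,0,0,0,100]]]'; python3 look.py w3.png knob_grip:.065 console:0 red_rider:.0 green_rider:.0 slide_grip:.087
```

```text
time: 2.7
ee_pos: [0.5765, -0.2449, 0.2315]
tcp_rot: [179.7, -0.0, 19.7]
wrist_force: [0.4, -1.6, 0.9]
opening: 0.0854
time: 3.12
ee_pos: [0.5752, -0.2502, 0.2297]
tcp_rot: [179.9, 0.2, 55.4]
wrist_force: [-0.6, 0.3, -0.1]
opening: 0.0851
time: 3.53
ee_pos: [0.5707, -0.2582, 0.2302]
tcp_rot: [-180.0, 0.2, 84.0]
wrist_force: [-0.7, -0.7, -0.3]
opening: 0.0851
3.5333 [ 0.5707 -0.2582  0.2302] [-179.969     0.2395   83.9566] [-0.6984 -0.663  -0.2569] 0.0851243568299372
knob_grip [286.3 154.1] 0.91 [ 0.5838 -0.2288  0.065 ] ray [ 0.579  -0.1814  0.3722] [ 0.0157 -0.1523 -0.9882]
console [299.9 150.1] 0.56 [ 0.601  -0.2357  0.    ] ray [ 0.579  -0.1814  0.3722] [ 0.0584 -0.1441 -0.9878]
```

View pics/w3.png

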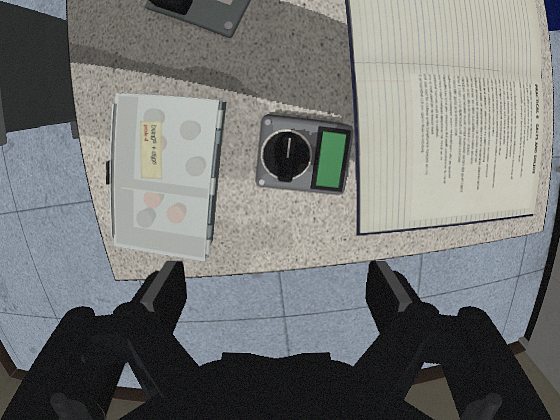

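The knob is at (286,154), its bar now vertical in the image, i.e. square to the jaws. I'll centre over it and go down part way.

```bash
python3 -m pendant '[[[3.0,1.1,0,0,0,0,100],[0,0,3.7,0,0,0,100],[0,0,3.7,0,0,0,100],[0,0,3.0,0,0,0,60],[0,0,0,0,0,0,60]]]'; python3 look.py w4.png knob_grip:.065 ; python3 -c "
import cv2;a=cv2.imread('pics/w4.png');cv2.imwrite('pics/w4c.png',cv2.resize(a[120:380,140:420],(700,650)[:2] if 0 else (640,594)))"
```

```text
time: 4.25
ee_pos: [0.5879, -0.228, 0.1253]
tcp_rot: [179.6, 0.3, 83.1]
wrist_force: [-1.1, -0.4, -1.3]
opening: 0.0641
4.25 [ 0.5879 -0.228   0.1253] [179.6476   0.3258  83.1053] [-1.0915 -0.4177 -1.2615] 0.06414844928922096
knob_grip [269.8 230.6] 0.68 [ 0.5838 -0.2326  0.065 ] ray [ 0.5964 -0.1511  0.2672] [-0.0579 -0.3734 -0.9259]
```

View pics/w4c.png

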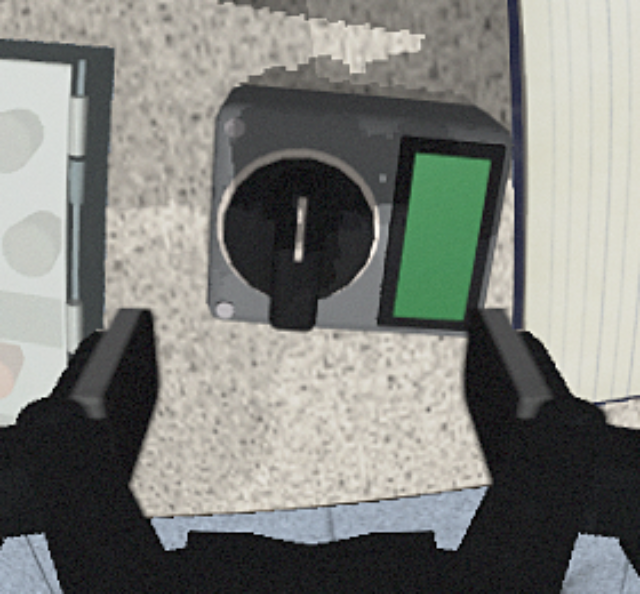

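```bash
python3 - <<'E'
from h import *
o=bot.get_obs()
a=atz(*ray('wrist',(272.5,206.6),o),.076);b=atz(*ray('wrist',(270.8,234.6),o),.076);print(a,b,np.degrees(np.arctan2(*(a-b)[[1,0]])))
c=(140+293/2.286,120+328/2.286);print(atz(*ray('wrist',c,o),.076),(a+b)/2)
im=cv2.imread('pics/w4.png')[120:380,140:420]
E
```

```text
[ 0.58988433 -0.215419    0.076     ] [ 0.58638957 -0.2345094   0.076     ] 79.62609304301036
[ 0.58190102 -0.25565117  0.076     ] [ 0.58813695 -0.2249642   0.076     ]
```

```bash
python3 -m pendant '[[[-0.4,-0.25,0,0,0,0.05,50],[0,0,3,0,0,0,50],[0,0,2.4,0,0,0,50],[0,0,0.6,0,0,0,50],[0,0,0,0,0,0,50]]]'; python3 look.py w5.png
```

```text
time: 4.77
ee_pos: [0.5934, -0.2361, 0.0858]
tcp_rot: [178.2, 0.6, 79.9]
wrist_force: [-0.2, -0.2, -0.4]
opening: 0.0424
4.7667 [ 0.5934 -0.2361  0.0858] [178.2224   0.5939  79.9105] [-0.1585 -0.1819 -0.381 ] 0.04239939660072715
```

```bash
python3 -m pendant '[[[0.25,-0.9,0,0.03,0.01,0,50],[0,0,0,0,0,0,50]]]'; python3 look.py w5.png knob_grip:.065;  python3 -c "
import cv2;a=cv2.imread('pics/w5.png');cv2.imwrite('pics/w5c.png',cv2.resize(a[150:410,140:420],(640,594)))"
```

```text
time: 4.98
ee_pos: [0.5865, -0.2328, 0.0912]
tcp_rot: [179.7, 0.1, 79.9]
wrist_force: [0.2, -0.7, 0.0]
opening: 0.0424
4.9833 [ 0.5865 -0.2328  0.0912] [179.6662   0.0721  79.9026] [ 0.1519 -0.7116  0.0157] 0.042396554309423067
knob_grip [266.8 244.3] 0.87 [ 0.5818 -0.2313  0.065 ] ray [ 0.5992 -0.157   0.2334] [-0.0941 -0.4019 -0.9108]
```

View pics/w5c.png

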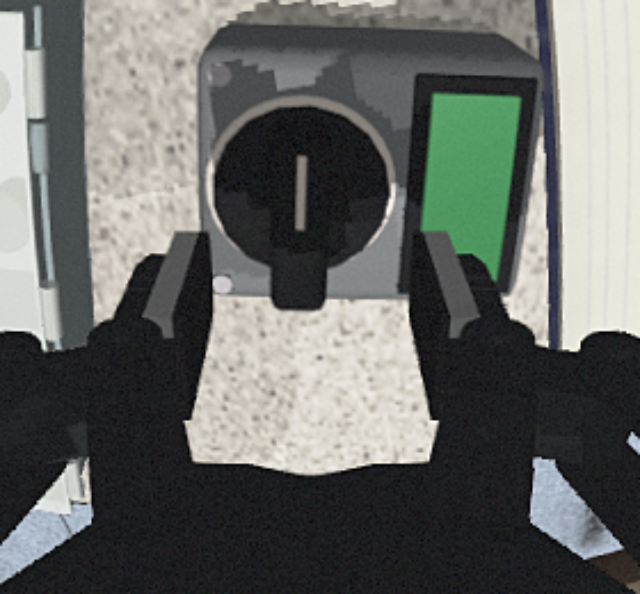

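```bash
python3 -m pendant '[[[0,-0.25,1.6,0,0,0,50],[0,0,1.2,0,0,0,50],[0,0,0,0,0,0,50],[0,0,0,0,0,0,50]]]' 40
```

```text
time: 5.42
ee_pos: [0.5881, -0.234, 0.0664]
tcp_rot: [179.0, 0.2, 79.9]
wrist_force: [0.5, -1.0, -0.2]
opening: 0.0426
```

```bash
python3 -m pendant '[[[0,-0.4,0.9,0.015,0,0,50],[0,0,0,0,0,0,50],[0,0,0,0,0,0,20],[0,0,0,0,0,0,5]]]' 40;python3 -m pendant '[[[0,0,0,0,0,0,5],[0,0,0,0,0,0,5],[0,0,0,0,0,0,5]]]' 40
```

```text
time: 5.75
ee_pos: [0.5844, -0.2334, 0.0577]
tcp_rot: [179.9, 0.3, 79.9]
wrist_force: [0.4, -0.8, 0.2]
opening: 0.0194
time: 6.0
ee_pos: [0.5836, -0.2333, 0.0581]
tcp_rot: [180.0, 0.2, 79.8]
wrist_force: [1.0, 0.5, -2.1]
opening: 0.0131
```

```bash
python3 -m pendant '[[[0,0,0,0,0,0.12,5],[0,0,0,0,0,0.12,5],[0,0,0,0,0,0.12,5],[0,0,0,0,0,0.12,5],[0,0,0,0,0,0.12,5]]]';python3 -c "
from h import *
o=bot.get_obs();print(o['torque'])"
```

```text
time: 6.42
ee_pos: [0.5831, -0.2331, 0.0581]
tcp_rot: [179.9, 0.2, 44.4]
wrist_force: [-0.6, 0.6, -1.6]
opening: 0.0131
[0.08905619 0.24074406 0.1044286 ]
```

```bash
python3 -m pendant '[[[0,0,0,0,0,0.12,5],[0,0,0,0,0,0.12,5],[0,0,0,0,0,0.12,5],[0,0,0,0,0,0.12,5]]]';python3 -c "
from h import *
o=bot.get_obs();print(o['torque'])"; python3 -m pendant '[[[0,0,0,0,0,0.08,5],[0,0,0,0,0,0.08,5],[0,0,0,0,0,0.08,5]]]';python3 -c "
from h import *
o=bot.get_obs();print(o['torque'])"
```

```text
time: 6.75
ee_pos: [0.5828, -0.2326, 0.058]
tcp_rot: [179.9, 0.2, 15.7]
wrist_force: [-0.9, 1.3, -1.5]
opening: 0.0131
[0.11986901 0.2002414  0.08549086]
time: 7.0
ee_pos: [0.5832, -0.2324, 0.0583]
tcp_rot: [179.8, 0.1, 1.5]
wrist_force: [-2.6, -1.8, -0.2]
opening: 0.0134
[-0.37230963  0.40378537  2.79437289]
```

The torque jumped from 0.1 to 2.8 N m, so the knob is at its stop. Letting go.

```bash
python3 -m pendant '[[[0,0,0,0,0,0,100],[0,0,0,0,0,0,100],[0,0,0,0,0,0,100],[0,0,0,0,0,0,100],[0,0,0,0,0,0,100]]]';python3 -m pendant '[[[0,0,-3,0,0,0,100],[0,0,-3.5,0,0,0,100],[0,0,-3.5,0,0,0,100],[0,0,-3.5,0,0,0,100],[0,0,-2,0,0,0,100]]]'; python3 look.py w6.png knob_grip:.065; python3 -c "
import cv2;a=cv2.imread('pics/w6.png');cv2.imwrite('pics/w6c.png',cv2.resize(a[0:300,0:420],(800,571)))
from h import *;print(np.round(bot.get_obs()['q'],1))"
```

```text
time: 7.42
ee_pos: [0.5842, -0.2323, 0.0589]
tcp_rot: [179.7, 0.0, 1.5]
wrist_force: [-0.4, -0.4, -0.3]
opening: 0.0731
time: 7.83
ee_pos: [0.5808, -0.2308, 0.213]
tcp_rot: [180.0, 0.7, 1.7]
wrist_force: [0.9, -0.3, 0.1]
opening: 0.0856
7.8333 [ 0.5808 -0.2308  0.213 ] [179.9978   0.6916   1.677 ] [ 0.8544 -0.2899  0.0717] 0.08561784164492839
knob_grip [  1.7 270.1] 0.69 [0.4579 0.1482 0.065 ] ray [ 0.6588 -0.2281  0.3544] [-0.3897  0.73   -0.5615]
knob_grip [278.2 182.7] 0.57 [ 0.586  -0.2325  0.065 ] ray [ 0.6588 -0.2281  0.3544] [-0.2438 -0.015  -0.9697]
[-21.5  15.9  20.7  95.2  -0.3 156.8]
```

View pics/w6c.png

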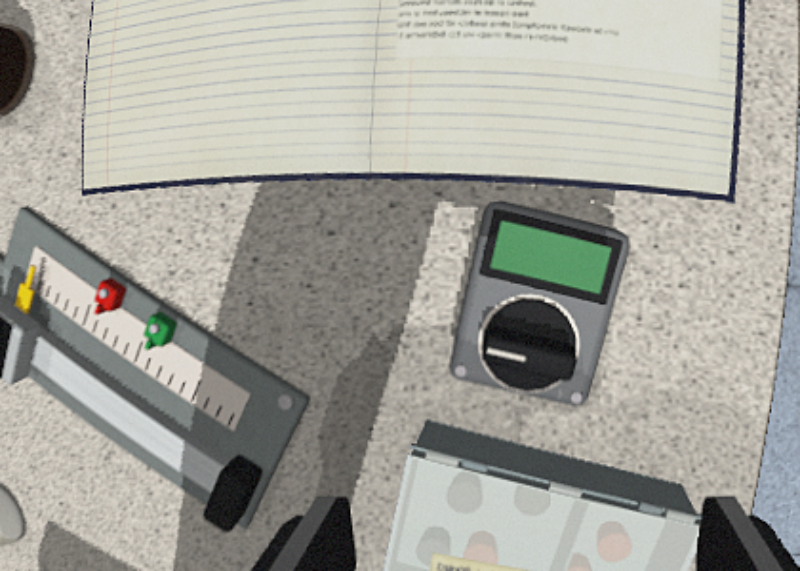

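The knob is back at rest, its line at (505,355) pointing along the original direction. The pointer, red and green riders are at crop (25,290), (108,293), (158,328). Red is the nearer one. Moving to the bench.

```bash
python3 -m pendant '[[[-0.3,-4,-0.5,0,0,0,100],[-0.3,-4,-0.5,0,0,0,100],[-0.3,-4,-0.5,0,0,0,100],[-0.3,-4,0,0,0,0,100],[-0.3,-4,0,0,0,0,100]]]';python3 -m pendant '[[[0,-3,0,0,0,-0.12,100],[0,-2,0,0,0,-0.12,100],[0,0,0,0,0,-0.12,100],[0,0,0,0,0,-0.12,100],[0,0,0,0,0,-0.12,100]]]';python3 -m pendant '[[[0,0,0,0,0,-0.12,100],[0,0,0,0,0,-0.12,100],[0,0,0,0,0,-0.12,100],[0,0,0,0,0,-0.07,100],[0,0,0,0,0,0,100]]]'; python3 look.py w7.png slide_grip:.087 slide_pointer:.024 red_rider:.01 green_rider:.01 spring_bench:0
```

```text
time: 8.35
ee_pos: [0.5606, -0.0329, 0.2246]
tcp_rot: [179.9, 0.7, 1.1]
wrist_force: [1.3, 0.4, -0.1]
opening: 0.0857
time: 8.77
ee_pos: [0.5542, 0.0279, 0.2208]
tcp_rot: [-179.6, 0.7, 36.7]
wrist_force: [-0.3, 0.6, 0.5]
opening: 0.0853
time: 9.18
ee_pos: [0.5529, 0.0286, 0.216]
tcp_rot: [-179.0, 0.6, 62.8]
wrist_force: [-0.2, 0.2, -0.2]
opening: 0.0854
9.1833 [0.5529 0.0286 0.216 ] [-179.026     0.6208   62.7774] [-0.1903  0.2358 -0.212 ] 0.0853638322298609
slide_grip [253.   70.7] 0.57 [0.5826 0.1318 0.087 ] ray [0.5907 0.0971 0.3575] [-0.0299  0.1272 -0.9914]
slide_pointer [313.6  80.6] 0.87 [0.6303 0.1031 0.024 ] ray [0.5907 0.0971 0.3575] [ 0.1177  0.018  -0.9929]
red_rider [318.7 147.8] 0.59 [0.6047 0.0361 0.01  ] ray [0.5907 0.0971 0.3575] [ 0.0397 -0.1726 -0.9842]
green_rider [317.1 147.2] 0.69 [0.6035 0.0375 0.01  ] ray [0.5907 0.0971 0.3575] [ 0.0361 -0.1689 -0.985 ]
green_rider [313.9 190. ] 0.63 [ 0.5796 -0.0041  0.01  ] ray [0.5907 0.0971 0.3575] [-0.0306 -0.2795 -0.9597]
```

View pics/w7.png

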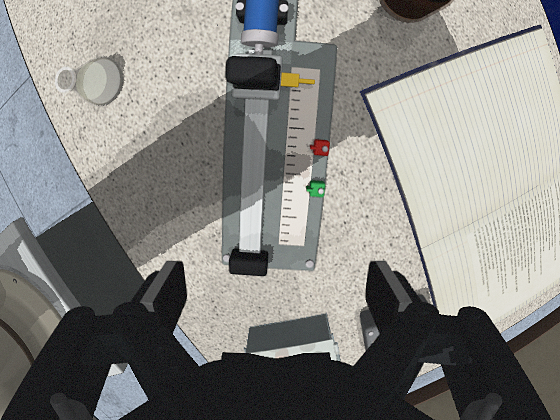

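The image shows the grip at (253,72), pointer tip at (315,81), red rider at (320,147), its vane tip at (309,148), and the green rider at (316,188). Working out the bench yaw.

```bash
python3 - <<'E'
from h import *
np.set_printoptions(precision=4,suppress=True)
o=bot.get_obs();P=lambda u,z:atz(*ray('wrist',u,o),z)
for a,b,z in [((337,44),(316,271),.01),((230,45),(222,267),.01),((290,68),(279,243),.012),((319,69),(305,246),.012)]:
    A,B=P(a,z),P(b,z);print(A,B,np.degrees(np.arctan2(*(A-B)[[1,0]])))
print('grip top centre',P((253,71),.108),'vane',P((310,148),.015),'ptr tip',P((315,81),.024),'ptr base',P((284,79),.024))
# triangulate grip: wrist + top + scene
for n in('slide_grip',):
    r=[ray(c,u,o) for c,u in (('wrist',(253,70.7)),('top',(290.7,214.2)),('scene',(293.9,202.1)))]
    print(tri(r),tri(r[:2]))
E
```

```text
[0.674  0.1279 0.01  ] [ 0.5386 -0.0989  0.01  ] 59.16113820627679
[0.5731 0.1786 0.01  ] [ 0.438  -0.0416  0.01  ] 58.45878177245889
[0.6168 0.1259 0.012 ] [ 0.5161 -0.0433  0.012 ] 59.24240850466703
[0.6435 0.1115 0.012 ] [ 0.5415 -0.0608  0.012 ] 59.369942355173265
grip top centre [0.584  0.1288 0.108 ] vane [0.5966 0.0405 0.015 ] ptr tip [0.6323 0.1017 0.024 ] ptr base [0.6053 0.1175 0.024 ]
(array([0.5859, 0.1286, 0.0762]), np.float64(0.008614916963655054)) (array([0.585 , 0.1289, 0.1174]), np.float64(0.0012919932698355376))
```

```bash
python3 -m pendant '[[[3.5,-0.6,0,0,0,0,100],[3.5,-0.6,0,0,0,0,100],[3.4,-0.6,0,0,0,0,100],[0,0,3.5,-0.02,0,0.06,100],[0,0,0,0,0,0,100]]]';python3 -m pendant '[[[0,0,2,0,0,0,100],[0,0,0,0,0,0,100]]]'; python3 look.py w8.png slide_grip:.087 slide_pointer:.024 red_rider:.01
```

```text
time: 9.9
ee_pos: [0.5861, 0.1316, 0.1788]
tcp_rot: [179.7, 0.7, 58.4]
wrist_force: [-1.7, -0.2, -4.5]
opening: 0.0855
time: 10.07
ee_pos: [0.5857, 0.1323, 0.1592]
tcp_rot: [179.8, 0.7, 58.5]
wrist_force: [-0.7, -0.1, -1.3]
opening: 0.0855
10.0667 [0.5857 0.1323 0.1592] [179.7844   0.6887  58.5091] [-0.6729 -0.116  -1.3005] 0.08548007004750814
slide_pointer [337.7 193.9] 0.87 [0.6327 0.1019 0.024 ] ray [0.6261 0.1994 0.3006] [ 0.0225 -0.3325 -0.9428]
red_rider [340.5 260.3] 0.54 [0.6029 0.0329 0.01  ] ray [0.6261 0.1994 0.3006] [-0.0692 -0.496  -0.8655]
```

View pics/w8.png

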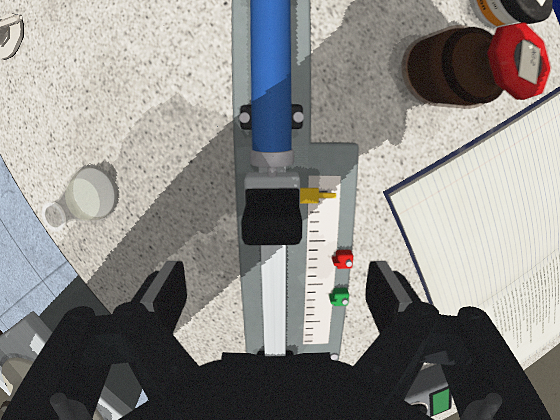

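```bash
python3 - <<'E'
from h import *
np.set_printoptions(precision=4,suppress=True)
o=bot.get_obs();P=lambda u,z:atz(*ray('wrist',u,o),z)
xb=np.array([.512,.859,0]);e=P((271.5,243),.107);print(e,e+.011*xb)
print(P((242,238),.105),P((301,238),.105))
T=toolpose(o);g=np.array([.585,.1303,.068]);print('tool delta cm',100*T[:3,:3].T@(g-T[:3,3]))
E
```

```text
[0.5795 0.122  0.107 ] [0.5851 0.1315 0.107 ]
[0.5638 0.1349 0.105 ] [0.598  0.1138 0.105 ]
tool delta cm [-0.3085 -0.3045  9.7944]
```

```bash
python3 -m pendant '[[[-0.2,-0.1,3,0,0.012,-0.01,100],[0,0,3,0,0,0,100],[0,0,1.5,0,0,0,100],[0,0,0,0,0,0,100]]]'
```

```text
time: 10.6
ee_pos: [0.5937, 0.1305, 0.1006]
tcp_rot: [178.6, -1.1, 59.0]
wrist_force: [0.7, 0.5, 0.8]
opening: 0.0853
```

```bash
python3 -m pendant '[[[-0.4,-0.75,0,0.02,-0.015,0,100],[0,0,0,0,0,0,100]]]'; python3 -m pendant '[[[0,0,1.5,0,0,0,100],[0,0,0,0,0,0,100],[0,0,1.2,0,0,0,100],[0,0,0,0,0,0,100]]]'
```

```text
time: 10.77
ee_pos: [0.5865, 0.1304, 0.1043]
tcp_rot: [179.7, -0.4, 58.9]
wrist_force: [0.5, -0.1, -0.3]
opening: 0.0854
time: 11.1
ee_pos: [0.5918, 0.1306, 0.0853]
tcp_rot: [179.1, -0.9, 58.9]
wrist_force: [-0.6, -0.4, -0.6]
opening: 0.0851
```

```bash
python3 -m pendant '[[[-0.3,-0.6,1.5,0.01,-0.01,0,100],[0,0,0,0,0,0,100],[-0.1,-0.2,0.4,0,0,0,100],[0,0,0,0,0,0,100]]]'
```

```text
time: 11.43
ee_pos: [0.5851, 0.1316, 0.0693]
tcp_rot: [179.4, -0.6, 58.9]
wrist_force: [-0.6, 0.8, -0.7]
opening: 0.0852
```

Well placed. I'll close at 80 N.

```bash
python3 -m pendant '[[[0,0,0,0,0,0,50],[0,0,0,0,0,0,40],[0,0,0,0,0,0,35],[0,0,0,0,0,0,35],[0,0,0,0,0,0,35]]]' 80; python3 -m pendant '[[[0,0,0,0,0,0,35],[0,0,0,0,0,0,35]]]' 80
```

```text
time: 11.85
ee_pos: [0.5833, 0.1335, 0.0725]
tcp_rot: [179.7, -0.7, 59.0]
wrist_force: [10.9, -5.3, -10.8]
opening: 0.0387
time: 12.02
ee_pos: [0.5834, 0.1335, 0.0724]
tcp_rot: [179.7, -0.7, 59.0]
wrist_force: [-1.0, 0.3, -1.0]
opening: 0.0391
```

```bash
python3 -m pendant '[[[-0.8,0,0,0,0,0,30],[-1,0,0,0,0,0,30],[-1,0,0,0,0,0,30],[-1,0,0,0,0,0,30],[-1,0,0,0,0,0,30]]]' 80; python3 look.py w9.png slide_pointer:.024 red_rider:.01
```

```text
time: 12.43
ee_pos: [0.5584, 0.0918, 0.0724]
tcp_rot: [179.6, -1.0, 59.1]
wrist_force: [3.8, 5.9, -0.7]
opening: 0.0389
12.4333 [0.5584 0.0918 0.0724] [179.6355  -1.0384  59.0696] [ 3.7707  5.9364 -0.682 ] 0.03894363415519642
red_rider [370.4 255. ] 0.68 [0.6048 0.036  0.01  ] ray [0.5956 0.1558 0.2161] [ 0.0386 -0.5022 -0.8639]
```

```bash
python3 -m pendant '[[[-0.9,0,0,0,0.005,0,30],[-0.6,0,0,0,0,0,30],[0,0,0,0,0,0,30],[0,0,0,0,0,0,30]]]' 80; python3 look.py w10.png slide_pointer:.024 red_rider:.01; python3 -c "
import cv2;a=cv2.imread('pics/w10.png');cv2.imwrite('pics/w10c.png',cv2.resize(a[140:320,250:490],(800,600),interpolation=cv2.INTER_CUBIC))"
```

```text
time: 12.92
ee_pos: [0.551, 0.0795, 0.0725]
tcp_rot: [179.6, -1.5, 59.1]
wrist_force: [3.6, 5.3, -2.5]
opening: 0.0391
12.9167 [0.551  0.0795 0.0725] [179.6279  -1.4538  59.0526] [ 3.6451  5.2975 -2.5226] 0.03906138038911536
slide_pointer [361.3 235.4] 0.89 [0.5976 0.0484 0.024 ] ray [0.5876 0.1426 0.2167] [ 0.0465 -0.4386 -0.8975]
red_rider [370.8 237.9] 0.91 [0.6035 0.0361 0.01  ] ray [0.5876 0.1426 0.2167] [ 0.068  -0.4569 -0.8869]
```

View pics/w10c.png

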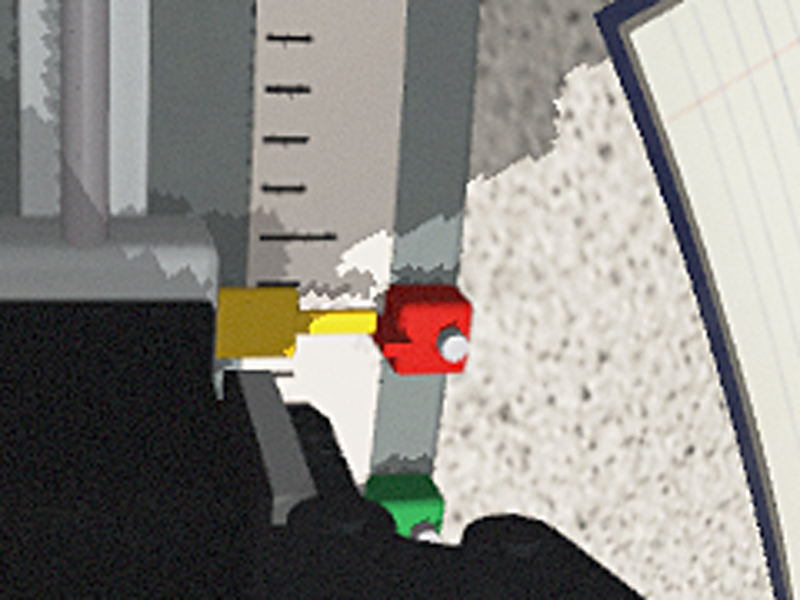

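```bash
python3 -m pendant '[[[-0.6,0,0,0,0,0,30],[0,0,0,0,0,0,30],[0,0,0,0,0,0,30]]]' 80; python3 look.py w11.png slide_pointer:.024 red_rider:.0; python3 - <<'E'
from h import *
xb=np.array([.5135,.858,0])
o=bot.get_obs();snap('top','t2.png');snap('scene','s2.png')
for c in('top','scene'):
  for n,z in(('slide_pointer',.024),('red_rider',0)):
    for k in bot.mark_of(c,n)[:2]: w=atz(*ray(c,k['uv']),z);print(c,n,np.round(k['uv'],1),round(k['confidence'],2),w,w@xb)
a=cv2.imread('pics/w11.png');cv2.imwrite('pics/w11c.png',cv2.resize(a[160:300,300:480],(800,622)[:2] if 0 else (770,599),interpolation=cv2.INTER_CUBIC))
E
```

```text
time: 13.32
ee_pos: [0.5489, 0.076, 0.0724]
tcp_rot: [179.6, -1.5, 59.1]
wrist_force: [2.5, 5.1, -1.0]
opening: 0.0391
13.3167 [0.5489 0.076  0.0724] [179.6229  -1.5239  59.1099] [ 2.5433  5.0805 -1.0476] 0.03910523551885107
slide_pointer [361.6 235.6] 0.93 [0.5957 0.0449 0.024 ] ray [0.5854 0.139  0.2167] [ 0.048  -0.4385 -0.8974]
```

View pics/w11c.png

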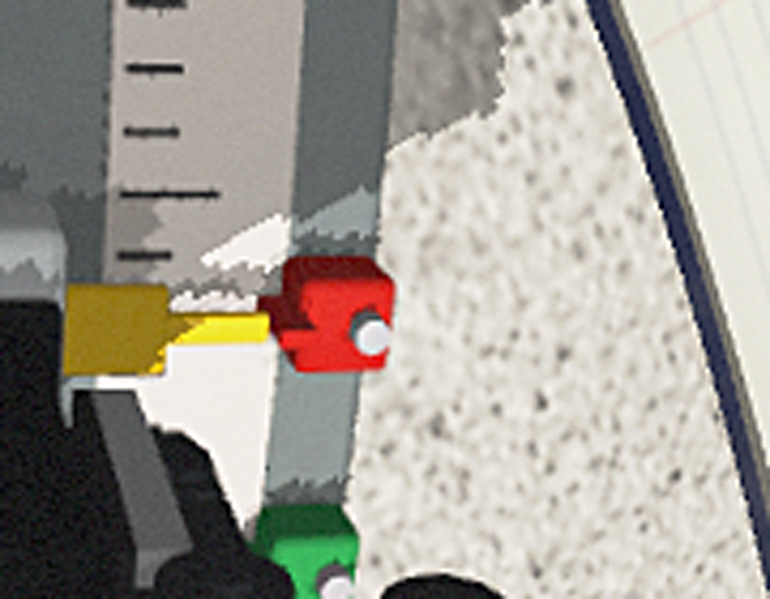

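```bash
python3 - <<'E'
from h import *
np.set_printoptions(precision=4,suppress=True)
xb=np.array([.5135,.858,0]);A=np.array
rr=[((.5907,.0971,.3575),(.0397,-.1726,-.9842)),((.6261,.1994,.3006),(-.0692,-.496,-.8655)),((.5956,.1558,.2161),(.0386,-.5022,-.8639)),((.5876,.1426,.2167),(.068,-.4569,-.8869))]
rr=[(A(p),A(d)/np.linalg.norm(d)) for p,d in rr]
x,e=tri(rr);print('red tri',x,e,x@xb)
x2,e=tri(rr+[ray('top',(318.8,216.6)),ray('scene',(317.1,202.7))]);print(x2,e,x2@xb)
for z in(.01,.012):print(z,[round(float(atz(p,d,z)@xb),4) for p,d in rr], [round(float(atz(*ray(c,u),z)@xb),4) for c,u in(('top',(318.8,216.6)),('scene',(317.1,202.7)))])
o=bot.get_obs();P=lambda u,z:atz(*ray('wrist',u,o),z)
pt=[P((361.6,235.6),.024)@xb,P((362.6,236.6),.0265)@xb];print('pointer',pt)
for u in((367.8,239.4),(361.5,229.6)):print(u,[(z,round(P(u,z)@xb,4)) for z in(.012,.018,.021,.024,.027,.03)])
print('pointer rest w7,w8',A([.6303,.1031,0])@xb,A([.6327,.1019,0])@xb)
E
python3 -c "
import cv2,numpy as np
a=cv2.imread('pics/w11.png')[205:260,340:400];b=cv2.imread('pics/w7.png')[60:170,290:350]
cv2.imwrite('pics/cmp.png',np.hstack([cv2.resize(a,(420,385),interpolation=cv2.INTER_CUBIC),cv2.resize(b[45:],(360,385),interpolation=cv2.INTER_CUBIC)]))"
```

```text
red tri [0.6039 0.0371 0.0139] 0.001837166310985892 0.34194188174710755
[0.603  0.0358 0.0096] 0.0038594718934662348 0.3403385635957902
0.01 [0.3415, 0.3378, 0.3414, 0.3409] [0.3401, 0.3402]
0.012 [0.3418, 0.3388, 0.3424, 0.3417] [0.34, 0.3402]
pointer [np.float64(0.34445897678046544), np.float64(0.34473187742841527)]
(367.8, 239.4) [(0.012, np.float64(0.3368)), (0.018, np.float64(0.3392)), (0.021, np.float64(0.3405)), (0.024, np.float64(0.3417)), (0.027, np.float64(0.3429)), (0.03, np.float64(0.3441))]
(361.5, 229.6) [(0.012, np.float64(0.3442)), (0.018, np.float64(0.3464)), (0.021, np.float64(0.3475)), (0.024, np.float64(0.3486)), (0.027, np.float64(0.3497)), (0.03, np.float64(0.3509))]
pointer rest w7,w8 0.4121188499999999 0.41232165
```

View pics/cmp.png

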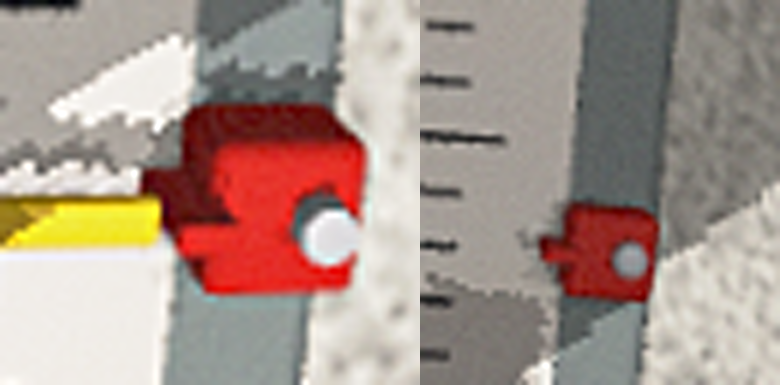

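```bash
python3 - <<'E'
from h import *
from scipy.optimize import least_squares
np.set_printoptions(precision=4,suppress=True)
o=bot.get_obs();T=toolpose(o)@np.array(bot.get_calibration('wrist')['T_tool_cam']);K=np.array(bot.get_calibration('wrist')['intrinsics'])
def proj(X):
    c=(X-T[:3,3])@T[:3,:3];r=np.hypot(c[:,0],c[:,1]);th=np.arctan2(r,c[:,2])
    return np.c_[K[0,2]+K[0,0]*th*c[:,0]/r,K[1,2]+K[1,1]*th*c[:,1]/r]
px=lambda l:np.array([(340+a/7,205+b/7) for a,b in l])
obs=px([(218,142),(365,148),(350,293),(207,292),(190,105),(322,103)])
# bench-frame corners: +x = towards camera top of image, -y = right
loc=np.array([(8,8,18),(8,-8,18),(-8,-8,18),(-8,8,18),(8,8,0),(8,-8,0)])/1000
def f(p):
    R_=R.from_euler('z',p[3]).as_matrix();return R_,proj(p[:3]+loc@R_.T)
for fz in(None,.010,.012):
    g=lambda p:np.r_[(f(np.r_[p[:2],fz if fz else p[2],p[3]])[1]-obs).ravel(),(p[3]-np.radians(59.2))*100]
    s=least_squares(g,[.603,.037,.01,np.radians(59.2)])
    b=R.from_euler('z',59.2,degrees=True).as_matrix()
    print(fz,s.x[:3],np.degrees(s.x[3]),'rms px',np.sqrt(np.mean(s.fun**2)),'xb',s.x[:2]@b[:2,0])
for z in(.024,.0265):print('ptr',z,[atz(*ray('wrist',u,o),z)@b[:,0] for u in px([(158,200),(158,247),(158,223)])])
E
```

```text
None [ 0.6099  0.0234 -0.0194] 59.02617361069505 rms px 0.8343786398092616 xb 0.3323927260941751
0.01 [0.6066 0.0382 0.0134] 58.93047664273537 rms px 1.7790152350973891 xb 0.34343849801661364
0.012 [0.6063 0.0393 0.0398] 58.92230468664889 rms px 1.8897057814579206 xb 0.34419065082580486
ptr 0.024 [np.float64(0.34503925095319754), np.float64(0.34031277624644574), np.float64(0.3427361760389375)]
ptr 0.0265 [np.float64(0.346002066171607), np.float64(0.34133690374334696), np.float64(0.34372886696372257)]
```

Estimates of what is left range over 0–3 mm. I'll draw about 2 mm more, then triangulate the vane and the pointer tip by colour over several saved views.

```bash
python3 -m pendant '[[[-0.35,0,0,0,0,0,30],[0,0,0,0,0,0,30],[0,0,0,0,0,0,30]]]' 80; python3 look.py w12.png slide_pointer:.024 red_rider:.01; python3 - <<'E'
from h import *
np.set_printoptions(precision=4,suppress=True,linewidth=150)
n=bot.get_obs();b=R.from_euler('z',59.2,degrees=True).as_matrix()
po={7:([.5529,.0286,.2160],[-179.026,.6208,62.7774]),8:([.5857,.1323,.1592],[179.7844,.6887,58.5091]),9:([.5584,.0918,.0724],[179.6355,-1.0384,59.0696]),10:([.551,.0795,.0725],[179.6279,-1.4538,59.0526]),11:([.5489,.076,.0724],[179.6229,-1.5239,59.1099]),12:(n['ee_pos'],n['tcp_rot'])}
# search boxes (col0,row0,col1,row1)
bx={7:(300,135,335,160),8:(325,245,360,275),9:(345,225,400,290),10:(345,220,400,260),11:(350,210,400,255),12:(350,205,400,255)}
top=[]
for i,(p,r) in po.items():
    o=dict(ee_pos=p,tcp_rot=r);im=cv2.imread(f'pics/w{i}.png').astype(int);c0,r0,c1,r1=bx[i];s=im[r0:r1,c0:c1]
    B,G,Rr=s[...,0],s[...,1],s[...,2]
    m=(Rr>60)&(Rr>2.5*G)&(Rr>2.5*B);ys,xs=np.nonzero(m)
    print(i,'red n',m.sum(),'bbox',xs.min()+c0,ys.min()+r0,xs.max()+c0,ys.max()+r0)
    for c in range(xs.min(),xs.min()+8): q=ys[xs==c]+r0; print('  col',c+c0,q.min() if len(q) else None,q.max() if len(q) else None,[im[y,c+c0,2] for y in (range(q.min(),q.max()+1) if len(q) else [])])
    s=im[r0-10 if i>9 else 60:r1 if i>9 else 260,280:400];B,G,Rr=s[...,0],s[...,1],s[...,2]
    m=(Rr>80)&(G>.6*Rr)&(B<.4*Rr);ys,xs=np.nonzero(m)
    if len(xs):
        oy=(r0-10 if i>9 else 60);cm=xs.max();u=[(c+280,(ys[xs==c]+oy).mean()) for c in range(cm-4,cm+1) if (xs==c).any()]
        print('  ptr tip',u,'xb@.024/.0265',[[round(float(atz(*ray('wrist',k,o),z)@b[:,0]),4) for k in u] for z in(.024,.0265)])
E
```

```text
time: 14.02
ee_pos: [0.5481, 0.0746, 0.0725]
tcp_rot: [179.6, -1.6, 59.1]
wrist_force: [2.4, 5.1, -1.4]
opening: 0.0391
14.0167 [0.5481 0.0746 0.0725] [179.6146  -1.5822  59.1309] [ 2.4423  5.0508 -1.3535] 0.039100013578691285
slide_pointer [363.7 235.3] 0.72 [0.5962 0.0429 0.024 ] ray [0.5844 0.1375 0.2168] [ 0.0548 -0.4398 -0.8964]
red_rider [375.3 228.9] 0.72 [0.6065 0.0358 0.01  ] ray [0.5844 0.1375 0.2168] [ 0.0951 -0.4392 -0.8933]
red_rider [280.1 284.7] 0.63 [0.5275 0.0334 0.01  ] ray [0.5844 0.1375 0.2168] [-0.2389 -0.4366 -0.8674]
7 red n 214 bbox 310 139 329 155
  col 310 145 148 [np.int64(77), np.int64(75), np.int64(90), np.int64(111)]
  col 311 145 148 [np.int64(85), np.int64(107), np.int64(127), np.int64(159)]
  col 312 146 148 [np.int64(115), np.int64(148), np.int64(159)]
  col 313 146 151 [np.int64(103), np.int64(143), np.int64(156), np.int64(108), np.int64(75), np.int64(77)]
  col 314 141 154 [np.int64(80), np.int64(87), np.int64(89), np.int64(93), np.int64(88), np.int64(94), np.int64(137), np.int64(152), np.int64(110), np.int64(86), np.int64(101), np.int64(111), np.i
[... 9087 characters left out ...]
int64(95), np.int64(97), np.int64(94), np.int64(99), np.int64(163), np.int64(222), np.int64(219), np.int64(217), np.int64(165)]
  col 367 219 240 [np.int64(86), np.int64(90), np.int64(97), np.int64(94), np.int64(95), np.int64(82), np.int64(79), np.int64(83), np.int64(83), np.int64(85), np.int64(97), np.int64(98), np.int64(98), np.int64(96), np.int64(92), np.int64(105), np.int64(204), np.int64(247), np.int64(240), np.int64(243), np.int64(181), np.int64(89)]
  ptr tip [(358, np.float64(236.0)), (359, np.float64(236.0)), (360, np.float64(236.0)), (361, np.float64(236.0)), (362, np.float64(234.5))] xb@.024/.0265 [[0.3418, 0.3418, 0.3418, 0.3418, 0.3428], [0.3428, 0.3428, 0.3428, 0.3428, 0.3438]]
```

```bash
python3 - <<'E'
from h import *
np.set_printoptions(precision=4,suppress=True)
n=bot.get_obs();b=R.from_euler('z',59.2,degrees=True).as_matrix()
L=[([.5529,.0286,.2160],[-179.026,.6208,62.7774],(311.5,147.3)),([.5857,.1323,.1592],[179.7844,.6887,58.5091],(334.5,264)),([.5584,.0918,.0724],[179.6355,-1.0384,59.0696],(363.5,264.7)),([.551,.0795,.0725],[179.6279,-1.4538,59.0526],(366,244.5)),([.5489,.076,.0724],[179.6229,-1.5239,59.1099],(366.5,239)),(n['ee_pos'],n['tcp_rot'],(366.5,237))]
rs=[ray('wrist',u,dict(ee_pos=p,tcp_rot=r)) for p,r,u in L]
for s in(rs,rs[1:],rs[:4]): x,e=tri(s);print(x,e,'xb',x@b[:,0])
for z in(.026,.028,.03):print(z,[round(float(atz(p,d,z)@b[:,0]),4) for p,d in rs])
# pointer tip tri from motion-compensated rays (w7,w8 rest; others shifted by TCP travel along xb)
tc=np.array([.5833,.1335])@b[:2,0]
Q=[((313,81.5),L[0],0),((333,195),L[1],0),((360,235),L[2],1),((360,236),L[3],1),((360,236),L[4],1),((360,236),L[5],1)]
rr=[]
for u,l,m in Q:
    p,d=ray('wrist',u,dict(ee_pos=l[0],tcp_rot=l[1]));s=(tc-np.array(l[0])[:2]@b[:2,0]) if m else 0
    rr.append((p+b[:,0]*s,d)); print(round(s,4),end=' ')
x,e=tri(rr);print('ptr rest',x,e,'xb',x@b[:,0],'now',x@b[:,0]-s)
E
```

```text
[0.5973 0.043  0.0283] 0.00041234728015843966 xb 0.34277852346081994
[0.5972 0.0426 0.0276] 0.0003856094382380998 xb 0.34243791145862396
[0.5974 0.0431 0.0285] 0.0004486549522442422 xb 0.34285767997548205
0.026 [0.3427, 0.3416, 0.3412, 0.3419, 0.3419, 0.3418]
0.028 [0.3429, 0.3427, 0.3422, 0.3428, 0.3427, 0.3426]
0.03 [0.3432, 0.3438, 0.3433, 0.3436, 0.3435, 0.3434]
0 0 0.0486 0.0629 0.067 0.0686 ptr rest [0.629  0.1027 0.0238] 0.0006218392554167524 xb 0.4102778641840029 now 0.3417133083504222
```

```bash
python3 -c "
from h import *
o=bot.get_obs();print(o['time'],o['ee_pos'],o['wrist_force'],o['opening']);print(bot.job_done())"
```

```text
14.1667 [0.5480745  0.07467584 0.07246529] [ 2.72682023  5.11728125 -1.04049794] 0.039304053391237756
the job is handed in; nothing more can be done
None
```

I zeroed the read-out, then drew the slide out to the red rider, and the gripper is still holding it there. I handed the job in at 14.2 s; no verdict was reported.

- **Knob:** I turned it clockwise until the torque jumped from 0.1 to 2.8 N m, which I took as the stop, then opened the jaws. A wrist picture showed it back in its starting position. The gripper had turned about 78° against the knob's 63°, so the jaws slipped a little at the stop.
- **Slide:** I held it at 80 N and drew it about 68.6 mm with no let-go. The wrist force of about 5.8 N matches the expected spring pull, and the jaws stayed steady at 39 mm.
- **Pointer and rider:** Triangulating over six wrist views puts the red vane at 0.3426–0.3428 m along the rail and the pointer at 0.3417–0.3428 m. They agree to about 1 mm, with the pointer probably slightly past the mark.

**Checks that disagreed:**
- The networks' single-view marks differed from the triangulation by up to about 3 mm.
- A fit of the rider's box left alignment uncertain by 1–2 mm.
- The networks' red-rider mark in the last picture was inconsistent with the others.

I could not view the final position because the picture limit was used up, so that check is numbers only. I did not go near the glassware, but I did not check it again at the end.

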